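Index the desk organiser to its green tab

ROBOT

A 6-joint arm with a two-finger parallel gripper is mounted at the origin on the work surface. World frame = base frame: x ahead of the robot, y to its left, z up, the work surface at z = 0. Lengths are in m, angles in rad, forces in N, time in s.
With the tool pointing down it reaches from about 0.425 to 0.925 m from the base axis. Payload 12.5 kg.
Tool frame: the origin (TCP) lies midway between the tips of the shut fingers; the grasp point (between the pads) lies 19 mm behind it; z points along the fingers, y is the line along which they close (so a half turn about z gives the same grasp; the last joint's range is limited). The gripper opens to 85 mm and grips with 20 to 120 N. Pads are 22 mm wide; open, the fingers measure 114 mm over their backs; the gripper's body (76 mm by 85 mm) begins 54 mm behind the grasp point. The pads swing forward as they close: fully open they stand 13 mm farther back than shut.
Start: joints at [-1.442, 0.491, 1.559, -0, 1.092, -0.106], TCP at [0.145, -0.608, 0.207] pointing down, gripper open.
Joint ranges: [-3.1, 3.1], [-0.84, 2.19], [0.05, 2.79], [-1.13, 4.28], [0.06, 2.93], [-2.69, 2.69]. Speed limits (rad/s): [2.22, 2.22, 2.79, 3.14, 3.14, 3.14].

INTERFACE

Orientations are given as a unit quaternion [w, x, y, z].
In Python, from workcell import * gives the robot as it stands.
- The arm moves only by the tool servo_tool, never from a script. Its argument "plan" is a list of rows, each an object of numbers: "dx", "dy", "dz": the shift along the tool's x, y, z in units of 30 mm (1.0 is 30 mm); "turn": the turn about the tool's z in units of 6 degrees (1.0 is 6 degrees); "hand": the gripper's target within -1 to 1 (fully open at 1, half-way at 0, shut at -1). A call has 1 to 12 rows; each row is the pose to reach, as a shift and turn from the pose commanded when the call began, along the tool's axes at that moment; what a row does not reach only later rows make up. A row lasts 1/12 s, in which the tool goes at most 41.7 mm and 7.16 degrees, less where a joint would pass 70% of its speed; a pose out of reach is approached as far as the arm can. A call with a gripper value outside its range is refused whole. The fingers move at their own pace and stop on an object; "grip_force" is the grip in N (left out, the last holds). Time passes only in rows, so rows that repeat a pose let the fingers close. It gives the time, the measured TCP pose, the force, the opening and the grip force at its end, in the units of the state.
- get_state(): the state, without advancing time (a new reading comes with each control period).
- grab_frame(name): name is "scene" or "top" or "wrist"; returns (picture, depth): 400x640x3 uint8, red, green, blue; 400x640 float32, m along the optical axis (not along the pixel's ray), 0 where there is no reading.
- get_calibration(name): a dict with "camera_matrix" (3x3 intrinsics, pixels), "distortion" ([k1, k2, p1, p2, k3] as OpenCV has them; the pictures are not rectified), "R" (3x3) and "t" (3): a world point X has camera coordinates R X + t. Camera axes: x right, y down, z forward; pixel columns grow to the right and rows downward; lengths in m; the calibration is good to about 2 mm. A picture is of the moment at which its call begins: read the wrist's pose just before it. get_calibration takes no time and is no camera call; for the wrist camera it gives the pose at the moment of the call.
- hand_in(): hands the job in; it is judged then, once.
The state is a dict: "t": time; "q": joint angles; "joint_velocities": joint speeds; "joint_torque": joint torques, N m; "tool_pos": TCP position; "tool_rot": TCP orientation; "ft_force": force on the tool from outside, world axes, zero at the start; "wrist_torque": the same for the moment, N m; "finger_gap": opening from 0.0 (shut) to 1.0 (fully open); "grip_force": force on a finger pad.
Only numpy, scipy, OpenCV 4.12 (cv2) and the standard library are available. Lean on these libraries where they do the work, as an engineer would, in place of code of your own. Each camera call takes 0.05 s, during which the arm holds its last target. There are 200 camera calls.

TASK

Take the tall orange peg on the wooden revolving desk organiser and turn the tray until the peg stands at the green tab on the white base, clicked into that stop. Then let go, and leave the grey organiser with the blue peg as it is.

Things in the scene. Friction and masses are not known exactly. Their poses are not given: they have to be found in the camera images.
- organiser: Fixed round white base, 230 mm across, 12 mm high, of the wooden revolving organiser (left or right). Origin: centre of its underside, on the tray's upright turning axis. Its +x axis points to the green tab, a block 26 mm wide, 14.5 mm high, 99 to 139 mm from the centre, which points roughly away from the robot (up to 35 degrees off); z is up. Small grey rim dots mark the other stops.
- orange_peg (a point): Grip point of the orange peg, 95 mm above the desk, 17 mm below the peg's top. The peg is an upright plastic cylinder, 14 mm diameter, its top 112 mm above the desk, fixed in the 190 mm light-wood tray 80 mm from the turning axis. All else on the tray (hub, dividers, note blocks) is lower than 63 mm above the desk.
- organiser_tray (a joint): Tray angle in rad, growing counter-clockwise from above: from the base's +x axis to the peg, so 0 = peg at the green tab. Sprung stops at -2.09, -1.05, 0, +1.05; hard limits -2.25, 1.2. Let go within 20 degrees of a stop, the tray draws itself in and stays. Moving on to the next stop takes about 3 N at the peg. Starts in the stop at -1.05 or at -2.09.
- blue_peg (a point): Grip point, 95 mm above the desk, of the blue peg on a second revolving organiser of the same shape and size, with a grey tray, black base and white tab, at least 300 mm away centre to centre. To be left as it is; its tray turns easily when knocked.

How it is judged:
By the outcome, as a careful person would: the job done as asked, in the order asked, and still so for the second after the job is handed in, with the robot touching nothing.
It also fails if it takes over 38 s, if anything falls off the work surface, if the arm or the gripper's body presses on something with over 40 N, if the wrist force passes 120 N, or if a joint passes its speed limit or range.

## Working session

There is one attempt and no reset: what is moved stays moved. The work goes in short steps, Python scripts to look and compute and a tool call to move; the robot and the scene stay as the last step left them, time stands still between calls to the robot, and variables do not carry over. Pictures are saved under pics/ and viewed, at most 10 in all, crops included, and the job is handed in when it is done.

Besides the shell and the picture viewer there is one more tool, called after "Request:" as name(argument=value, ...), one argument or row to a line, values as JSON. servo_tool: Moves the arm, as the interface text tells. Its arguments: {"type":"object","properties":{"plan":{"type":"array","items":{"type":"object","properties":{"dx":{"type":"number"},"dy":{"type":"number"},"dz":{"type":"number"},"turn":{"type":"number"},"hand":{"type":"number"}}}},"grip_force":{"type":"number"}},"required":["plan"]}

```bash
mkdir -p pics
python3 - <<'E'
from workcell import *
import cv2,numpy as np
s=get_state();print(s['t'],s['tool_pos'],s['tool_rot'],s['finger_gap'])
a,d=grab_frame("scene");b,e=grab_frame("top")
np.savez('f.npz',a=a,d=d,b=b,e=e)
cv2.imwrite('pics/1.png',cv2.resize(np.vstack([a,b])[:,:,::-1],(480,600)))
for n in("scene","top"):
  c=get_calibration(n);print(n,c)
E
```

```text
0.0 [ 0.14537821 -0.60759904  0.20633475] [-5.55137785e-04  9.93119038e-01  1.17107937e-01 -1.65748840e-05] 0.9981900762113473
scene {'camera_matrix': array([[385.28111244,   0.        , 316.21825504],
       [  0.        , 385.28111244, 199.02443584],
       [  0.        ,   0.        ,   1.        ]]), 'distortion': array([-0.00217668,  0.        ,  0.        ,  0.        ,  0.        ]), 'R': array([[-0.43265251,  0.90148763,  0.01148326],
       [ 0.73118393,  0.35831286, -0.58050147],
       [-0.52742949, -0.24275904, -0.81417823]]), 't': array([ 0.25947941, -0.35287728,  1.2046043 ])}
top {'camera_matrix': array([[517.58912702,   0.        , 327.2373863 ],
       [  0.        , 517.58912702, 198.97673145],
       [  0.        ,   0.        ,   1.        ]]), 'distortion': array([-0.02229379,  0.        ,  0.        ,  0.        ,  0.        ]), 'R': array([[ 2.72555584e-02, -9.99608856e-01,  6.26653866e-03],
       [-9.69633443e-01, -2.79613507e-02, -2.42959151e-01],
       [ 2.43039340e-01,  5.45741865e-04, -9.70016279e-01]]), 't': array([-0.0346938 ,  0.5983205 ,  0.93304114])}
```

View pics/1.png

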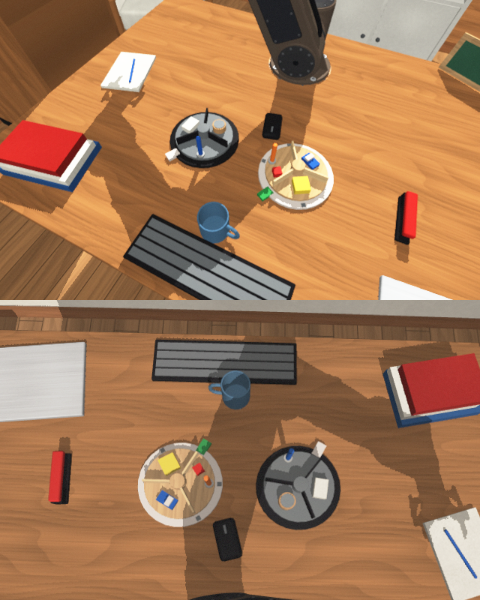

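```bash
cat > h.py <<'E'
from workcell import *
import cv2,numpy as np
from scipy.optimize import least_squares
def rays(n,px,c=None):
    c=c or get_calibration(n)
    u=cv2.undistortPoints(np.float64(px).reshape(-1,1,2),c['camera_matrix'],c['distortion'])[:,0]
    return -c['R'].T@c['t'], np.c_[u,np.ones(len(u))]@c['R']
def plane(n,px,z):
    o,d=rays(n,px); return o+d*((z-o[2])/d[:,2])[:,None]
def mask(im,lo,hi):
    return cv2.inRange(cv2.cvtColor(im,cv2.COLOR_RGB2HSV),lo,hi)
def blobs(m,k=15):
    n,l,s,c=cv2.connectedComponentsWithStats(m)
    return [(s[i].tolist(),c[i].round(1).tolist(),np.argwhere(l==i)[:,::-1]) for i in range(1,n) if s[i][4]>k]
E
python3 - <<'E'
from h import *
f=np.load('f.npz')
for n,k in(("top",'b'),("scene",'a')):
    im=f[k]
    for nm,lo,hi in(('green',(55,120,60),(85,255,255)),('orange',(7,200,150),(14,255,255)),('blue',(100,150,60),(120,255,255))):
        for s,c,p in blobs(mask(im,lo,hi)):
            print(n,nm,s,c,plane(n,[c],.0145 if nm=='green' else .095)[0].round(3))
    # white base ring
    m=mask(im,(0,0,150),(179,70,255))
    P=np.argwhere(m)[:,::-1]; X=plane(n,P,.012)
    g=max((b for b in blobs(mask(im,(55,120,60),(85,255,255)))),key=lambda b:b[0][4])
    G=plane(n,[g[1]],.0145)[0]
    X=X[np.hypot(*(X-G)[:,:2].T)<.26]
    H=X[:,:2]; c0=G[:2]-[.1,-.03*0]
    for it in range(8):
        r=np.hypot(*(H-c0).T); k2=(r>.094)&(r<.124) if it>3 else (r>.08)&(r<.14)
        c0=least_squares(lambda c:np.hypot(*(H[k2]-c).T)-.107,c0,loss='soft_l1',f_scale=.004).x
    print(n,'centre',c0,k2.sum(),'tab',G,np.hypot(*(G[:2]-c0)),np.degrees(np.arctan2(*(G[:2]-c0)[::-1])))
im=np.hstack([cv2.resize(f['b'][150:350,160:360],(400,400)),cv2.resize(f['a'][150:300,310:460],(400,400))])
cv2.imwrite('pics/2.png',im[:,:,::-1])
E
```

```text
top green [262, 186, 19, 19, 203] [271.1, 195.1] [0.619 0.098 0.014]
top blue [610, 143, 30, 13, 144] [624.0, 148.8] [ 0.713 -0.601  0.095]
top blue [594, 148, 16, 11, 72] [601.7, 152.4] [ 0.704 -0.555  0.095]
top blue [570, 152, 23, 10, 90] [582.3, 155.9] [ 0.695 -0.516  0.095]
top blue [382, 198, 11, 15, 88] [386.4, 204.6] [ 0.586 -0.131  0.095]
top blue [209, 255, 15, 17, 147] [216.1, 262.5] [0.467 0.184 0.095]
top blue [225, 265, 12, 14, 69] [230.6, 271.5] [0.451 0.156 0.095]
top blue [593, 306, 43, 65, 206] [614.4, 339.2] [ 0.348 -0.543  0.095]
top centre [0.51583307 0.15760947] 2614 tab [0.61885292 0.09832354 0.0145    ] 0.11886088992879568 -29.919592294345037
scene green [343, 249, 21, 19, 211] [352.6, 258.1] [0.622 0.099 0.014]
scene orange [361, 194, 8, 21, 97] [364.2, 204.0] [0.533 0.081 0.095]
scene blue [172, 79, 8, 30, 53] [175.5, 93.6] [ 0.42  -0.504  0.095]
scene blue [261, 181, 9, 25, 129] [265.0, 192.5] [ 0.6   -0.125  0.095]
scene blue [0, 189, 135, 66, 975] [79.5, 231.1] [ 0.849 -0.413  0.095]
scene blue [402, 206, 24, 20, 177] [414.9, 217.1] [0.517 0.189 0.095]
scene centre [0.51412995 0.15657454] 1979 tab [0.62211025 0.09862294 0.0145    ] 0.12254849343319679 -28.221868708785905
```

View pics/2.png

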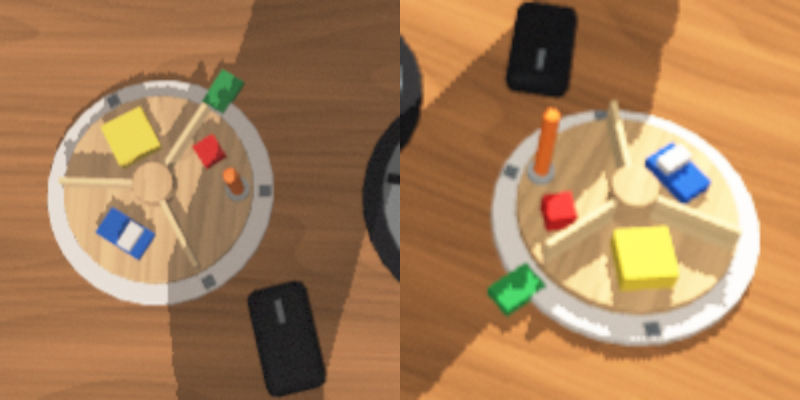

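The top view shows the orange peg's tip at about full-frame (275,238) and the green tab at (271,195). The peg stands at the -1.05 stop, by the grey dot at (292,245). I'll move there through a waypoint and refine the position close by.

Request:
servo_tool(
  plan=[
    {"dx":11.3,"dy":-7.8,"turn":-13,"hand":1},
    {"dx":11.3,"dy":-7.8,"turn":-13,"hand":1},
    {"dx":11.3,"dy":-7.8,"turn":-13,"hand":1},
    {"dx":11.3,"dy":-7.8,"turn":-13,"hand":1},
    {"dx":11.3,"dy":-7.8,"turn":-13,"hand":1},
    {"dx":11.3,"dy":-7.8,"turn":-13,"hand":1},
    {"dx":11.3,"dy":-7.8,"turn":-13,"hand":1},
    {"dx":11.3,"dy":-7.8,"turn":-13,"hand":1},
    {"dx":11.3,"dy":-7.8,"turn":-13,"hand":1},
    {"dx":11.3,"dy":-7.8,"turn":-13,"hand":1},
    {"dx":11.3,"dy":-7.8,"turn":-13,"hand":1},
    {"dx":11.3,"dy":-7.8,"turn":-13,"hand":1},
  ],
)

```text
invalid input
```

```bash
cat >> h.py <<'E'
def togo(target,z=None):
    s=get_state();w,x,y,zz=s['tool_rot']
    from scipy.spatial.transform import Rotation as Ro
    R=Ro.from_quat([x,y,zz,w]).as_matrix()
    return (R.T@(np.array(target)-s['tool_pos'])/.03).round(2),s['tool_pos'].round(4),np.degrees(np.arctan2(R[1,0],R[0,0])).round(1),s['q'].round(2)
E
python3 - <<'E'
from h import *
f=np.load('f.npz')
# peg axis: top mask of orange; top end of the peg seen in both views
for n,k in(("top",'b'),("scene",'a')):
    for s,c,p in blobs(mask(f[k],(4,150,110),(16,255,255)),8):
        if s[4]<200: print(n,s,c,'top row centre',plane(n,[[c[0],s[1]+ (3 if n=="scene" else 4)]],.112)[0].round(4))
print(togo([.517,.077,.206]))
E
```

```text
top [605, 70, 29, 5, 37] [620.2, 72.3] top row centre [ 0.8662 -0.6013  0.112 ]
top [67, 214, 2, 11, 12] [67.9, 219.4] top row centre [0.5392 0.4625 0.112 ]
top [271, 234, 10, 13, 84] [276.0, 239.8] top row centre [0.513 0.074 0.112]
top [64, 236, 3, 33, 37] [65.1, 252.3] top row centre [0.4979 0.4616 0.112 ]
scene [321, 0, 10, 3, 17] [326.6, 0.5] top row centre [-0.1564 -0.3262  0.112 ]
(array([ 17.36, -19.31,   0.03]), array([ 0.1454, -0.6076,  0.2064]), np.float64(13.5), array([-1.44,  0.49,  1.56,  0.  ,  1.09, -0.11]))
```

Request:
servo_tool(
  grip_force=60,
  plan=[
    {"dx":11.3,"dy":-7.8,"dz":0,"turn":-13,"hand":1},
    {"dx":11.3,"dy":-7.8,"dz":0,"turn":-13,"hand":1},
    {"dx":11.3,"dy":-7.8,"dz":0,"turn":-13,"hand":1},
    {"dx":11.3,"dy":-7.8,"dz":0,"turn":-13,"hand":1},
    {"dx":11.3,"dy":-7.8,"dz":0,"turn":-13,"hand":1},
    {"dx":11.3,"dy":-7.8,"dz":0,"turn":-13,"hand":1},
    {"dx":11.3,"dy":-7.8,"dz":0,"turn":-13,"hand":1},
    {"dx":11.3,"dy":-7.8,"dz":0,"turn":-13,"hand":1},
    {"dx":11.3,"dy":-7.8,"dz":0,"turn":-13,"hand":1},
    {"dx":11.3,"dy":-7.8,"dz":0,"turn":-13,"hand":1},
    {"dx":11.3,"dy":-7.8,"dz":0,"turn":-13,"hand":1},
    {"dx":11.3,"dy":-7.8,"dz":0,"turn":-13,"hand":1},
  ],
)

```text
t: 1.1
tool_pos: [0.4217, -0.2998, 0.2067]
tool_rot: [-0.0, 0.695, 0.719, -0.0]
ft_force: [-0.6, -0.2, 0.4]
finger_gap: 1.001
grip_force: 0.0
```

Run:
```python
from h import *
print(togo([.516,.077,.206]),get_state()['t'])
```

```text
(array([12.45,  3.57,  0.03]), array([ 0.4217, -0.2998,  0.2067]), np.float64(91.9), array([-0.75,  0.34,  1.82, -0.  ,  0.98, -0.78])) 1.1
```

Request:
servo_tool(
  plan=[
    {"dx":12.5,"dy":3.6,"dz":0,"turn":0,"hand":1},
    {"dx":12.5,"dy":3.6,"dz":0,"turn":0,"hand":1},
    {"dx":12.5,"dy":3.6,"dz":0,"turn":0,"hand":1},
    {"dx":12.5,"dy":3.6,"dz":0,"turn":0,"hand":1},
    {"dx":12.5,"dy":3.6,"dz":0,"turn":0,"hand":1},
    {"dx":12.5,"dy":3.6,"dz":0,"turn":0,"hand":1},
    {"dx":12.5,"dy":3.6,"dz":0,"turn":0,"hand":1},
    {"dx":12.5,"dy":3.6,"dz":0,"turn":0,"hand":1},
    {"dx":12.5,"dy":3.6,"dz":0,"turn":0,"hand":1},
    {"dx":12.5,"dy":3.6,"dz":0,"turn":0,"hand":1},
    {"dx":12.5,"dy":3.6,"dz":0,"turn":0,"hand":1},
    {"dx":12.5,"dy":3.6,"dz":0,"turn":0,"hand":1},
  ],
)

```text
t: 2.1
tool_pos: [0.5191, 0.076, 0.2065]
tool_rot: [-0.0, 0.699, 0.715, -0.0]
ft_force: [-0.1, -0.4, -0.2]
finger_gap: 1.0
grip_force: 0.0
```

Run:
```python
from h import *
print(togo([.516,.077,.206]),get_state()['t'])
c=get_calibration("wrist");a,d=grab_frame("wrist")
print((-c['R'].T@c['t']).round(3))
cv2.imwrite('pics/3.png',a[:,:,::-1])
for s,cc,p in blobs(mask(a,(4,150,90),(16,255,255)),60):
    z=.112;o,dd=rays("wrist",[cc],c);print(s,cc,(o+dd*((z-o[2])/dd[:,2])[:,None])[0].round(4), np.median(d[p[:,1],p[:,0]]))
```

```text
(array([ 0.04, -0.1 ,  0.02]), array([0.5191, 0.076 , 0.2065]), np.float64(91.3), array([ 0.02,  0.35,  1.8 , -0.  ,  0.99, -0.  ])) 2.1
[0.517 0.145 0.373]
[306, 172, 16, 33, 417] [313.4, 188.0] [0.5161 0.0845 0.112 ] 0.2721472
```

View pics/3.png

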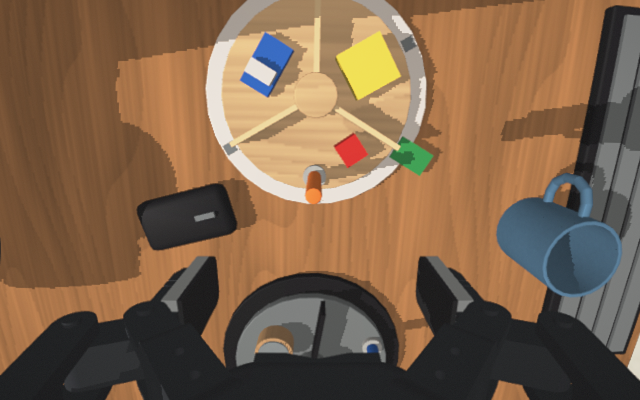

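The wrist view shows the peg's top at (314,197), its foot at (314,175), the green tab at (412,157) and the hub at (316,94).

Run:
```python
from h import *
im=cv2.imread('pics/3.png')[:,:,::-1].copy()
print('peg top',plane("wrist",[[313.7,196.5]],.112)[0].round(4))
g=max(blobs(mask(im,(55,120,60),(85,255,255))),key=lambda b:b[0][4]);G=plane("wrist",[g[1]],.012)[0]
m=mask(im,(0,0,90),(179,60,255));H=plane("wrist",np.argwhere(m)[:,::-1],.012)[:,:2]
c0=np.array([.515,.157])
for it in range(8):
    r=np.hypot(*(H-c0).T);k=(r>.095)&(r<.12)
    c0=least_squares(lambda c:np.hypot(*(H[k]-c).T)-.1055,c0,loss='soft_l1',f_scale=.004).x
a=np.arctan2(*(G[:2]-c0)[::-1])
print(c0,k.sum(),G,np.hypot(*(G[:2]-c0)),np.degrees(a))
P=lambda t:(c0+.08*np.array([np.cos(t),np.sin(t)])).round(4)
print('peg pred',P(a-1.047),'target',P(a)); print(togo([*P(a-1.047),.076])); print(togo([*P(a),.076]))
for j in range(0,11): print(j,togo([*P(a-1.047+j*.1047),.206])[0]-togo([*P(a-1.047),.206])[0])
```

```text
peg top [0.5164 0.0768 0.112 ]
[0.51588505 0.15662205] 7738 [0.62064748 0.0985005  0.012     ] 0.11980518363219057 -29.0212445427833
peg pred [0.5173 0.0766] target [0.5858 0.1178]
(array([ 0.05, -0.05,  4.35]), array([0.519 , 0.0753, 0.2066]), np.float64(91.3), array([ 0.02,  0.35,  1.8 , -0.  ,  0.99, -0.  ]))
(array([1.37, 2.26, 4.35]), array([0.519 , 0.0753, 0.2066]), np.float64(91.3), array([ 0.02,  0.35,  1.8 , -0.  ,  0.99, -0.  ]))
0 [0. 0. 0.]
1 [0.01 0.27 0.  ]
2 [0.05 0.55 0.  ]
3 [0.12 0.82 0.  ]
4 [0.22 1.08 0.  ]
5 [0.35 1.33 0.  ]
6 [0.5  1.56 0.  ]
7 [0.67 1.78 0.  ]
8 [0.87 1.98 0.  ]
9 [1.08 2.16 0.  ]
10 [1.32 2.31 0.  ]
```

Request:
servo_tool(
  grip_force=50,
  plan=[
    {"dx":0.05,"dy":-0.05,"dz":1,"turn":0,"hand":1},
    {"dx":0.05,"dy":-0.05,"dz":2,"turn":0,"hand":1},
    {"dx":0.05,"dy":-0.05,"dz":3,"turn":0,"hand":1},
    {"dx":0.05,"dy":-0.05,"dz":3.8,"turn":0,"hand":1},
    {"dx":0.05,"dy":-0.05,"dz":4.3,"turn":0,"hand":1},
    {"dx":0.05,"dy":-0.05,"dz":4.3,"turn":0,"hand":1},
    {"dx":0.05,"dy":-0.05,"dz":4.3,"turn":0,"hand":-1},
    {"dx":0.05,"dy":-0.05,"dz":4.3,"turn":0,"hand":-1},
    {"dx":0.05,"dy":-0.05,"dz":4.3,"turn":0,"hand":-1},
    {"dx":0.05,"dy":-0.05,"dz":4.3,"turn":0,"hand":-1},
    {"dx":0.05,"dy":-0.05,"dz":4.3,"turn":0,"hand":-1},
    {"dx":0.05,"dy":-0.05,"dz":4.3,"turn":0,"hand":-1},
  ],
)

```text
t: 3.15
tool_pos: [0.5177, 0.0777, 0.0785]
tool_rot: [0.0, 0.698, 0.716, 0.0]
ft_force: [0.4, -0.6, 9.5]
finger_gap: 0.144
grip_force: 23.7
```

Request:
servo_tool(
  plan=[
    {"dx":0,"dy":0,"dz":0,"turn":0,"hand":-1},
    {"dx":0,"dy":0.13,"dz":0,"turn":-0.5,"hand":-1},
    {"dx":0.01,"dy":0.27,"dz":0,"turn":-1,"hand":-1},
    {"dx":0.03,"dy":0.41,"dz":0,"turn":-1.5,"hand":-1},
    {"dx":0.05,"dy":0.55,"dz":0,"turn":-2,"hand":-1},
    {"dx":0.08,"dy":0.68,"dz":0,"turn":-2.5,"hand":-1},
    {"dx":0.12,"dy":0.82,"dz":0,"turn":-3,"hand":-1},
    {"dx":0.17,"dy":0.95,"dz":0,"turn":-3.5,"hand":-1},
    {"dx":0.22,"dy":1.08,"dz":0,"turn":-4,"hand":-1},
    {"dx":0.28,"dy":1.2,"dz":0,"turn":-4.5,"hand":-1},
    {"dx":0.35,"dy":1.33,"dz":0,"turn":-5,"hand":-1},
    {"dx":0.35,"dy":1.33,"dz":0,"turn":-5,"hand":-1},
  ],
)

```text
t: 4.15
tool_pos: [0.558, 0.0897, 0.0786]
tool_rot: [0.001, 0.487, 0.873, 0.0]
ft_force: [-0.7, 1.3, 6.9]
finger_gap: 0.128
grip_force: 49.1
```

Run:
```python
from h import *
print(togo([.5858,.1178,.0785]))
s=get_state();print(s['t'],s['ft_force'],s['wrist_torque'],s['finger_gap'],s['grip_force'])
```

```text
(array([0.31, 1.28, 0.  ]), array([0.558 , 0.0897, 0.0786]), np.float64(121.7), array([ 0.04,  0.57,  1.83,  0.  ,  0.74, -0.51]))
4.15 [-0.72837015  1.25297635  6.92818361] [0.11297397 0.09885763 0.06664368] 0.12795095917613253 49.06118094921112
```

Request:
servo_tool(
  plan=[
    {"dx":0,"dy":0.13,"dz":0,"turn":-0.5,"hand":-1},
    {"dx":0.01,"dy":0.27,"dz":0,"turn":-1,"hand":-1},
    {"dx":0.03,"dy":0.41,"dz":0,"turn":-1.5,"hand":-1},
    {"dx":0.05,"dy":0.55,"dz":0,"turn":-2,"hand":-1},
    {"dx":0.08,"dy":0.68,"dz":0,"turn":-2.5,"hand":-1},
    {"dx":0.12,"dy":0.82,"dz":0,"turn":-3,"hand":-1},
    {"dx":0.17,"dy":0.95,"dz":0,"turn":-3.5,"hand":-1},
    {"dx":0.22,"dy":1.08,"dz":0,"turn":-4,"hand":-1},
    {"dx":0.28,"dy":1.18,"dz":0,"turn":-4.5,"hand":-1},
    {"dx":0.32,"dy":1.28,"dz":0,"turn":-5,"hand":-1},
    {"dx":0.32,"dy":1.28,"dz":0,"turn":-5,"hand":-1},
    {"dx":0.32,"dy":1.28,"dz":0,"turn":-5,"hand":-1},
  ],
)

```text
t: 5.15
tool_pos: [0.5851, 0.118, 0.0786]
tool_rot: [0.0, 0.246, 0.969, 0.0]
ft_force: [-2.1, 2.7, 6.3]
finger_gap: 0.122
grip_force: 49.1
```

Run:
```python
from h import *
print(togo([.5858,.1178,.0785]))
s=get_state();print(s['t'],s['ft_force'],s['finger_gap'],s['grip_force'])
```

```text
(array([-0.02,  0.01,  0.  ]), array([0.5851, 0.118 , 0.0786]), np.float64(151.5), array([ 0.09,  0.6 ,  1.75,  0.  ,  0.78, -0.99]))
5.15 [-2.1413271   2.67587754  6.3019145 ] 0.12186803815962155 49.05625104904175
```

Request:
servo_tool(
  plan=[
    {"dx":0,"dy":0,"dz":0,"turn":0,"hand":1},
    {"dx":0,"dy":0,"dz":0,"turn":0,"hand":1},
    {"dx":0,"dy":0,"dz":0,"turn":0,"hand":1},
    {"dx":0,"dy":0,"dz":0,"turn":0,"hand":1},
    {"dx":0,"dy":0,"dz":0,"turn":0,"hand":1},
    {"dx":0,"dy":0,"dz":0,"turn":0,"hand":1},
    {"dx":0,"dy":0,"dz":-1,"turn":0,"hand":1},
    {"dx":0,"dy":0,"dz":-2,"turn":0,"hand":1},
    {"dx":0,"dy":0,"dz":-3,"turn":0,"hand":1},
    {"dx":0,"dy":0,"dz":-4,"turn":0,"hand":1},
    {"dx":0,"dy":0,"dz":-4,"turn":0,"hand":1},
    {"dx":0,"dy":0,"dz":-4,"turn":0,"hand":1},
  ],
)

```text
t: 6.15
tool_pos: [0.5855, 0.1174, 0.1993]
tool_rot: [0.001, 0.247, 0.969, 0.0]
ft_force: [0.4, 0.1, -0.4]
finger_gap: 1.001
grip_force: 0.0
```

Run:
```python
from h import *
s=get_state();print(s['t'],s['tool_pos'],s['ft_force'])
w,_=grab_frame("wrist");a,_=grab_frame("scene")
f=np.load('f.npz')['a']
for im in(f,a): print([(s[4],c) for s,c,p in blobs(mask(im,(100,150,60),(120,255,255))[170:215,240:290].copy(),20)])
cv2.imwrite('pics/4.png',cv2.resize(np.hstack([w,a])[:,:,::-1],(800,250)))
cv2.imwrite('pics/5.png',np.vstack([cv2.resize(w[0:240,80:560],(500,250)),cv2.resize(a[120:320,150:550],(500,250))])[:,:,::-1])
for s,cc,p in blobs(mask(w,(4,150,90),(16,255,255)),60): print(s,cc)
```

```text
6.15 [0.58545676 0.11743359 0.19934307] [ 0.44822025  0.08428525 -0.4046228 ]
[(129, [25.0, 22.5])]
[(130, [25.1, 22.4])]
[309, 173, 17, 34, 461] [316.9, 190.6]
```

View pics/5.png

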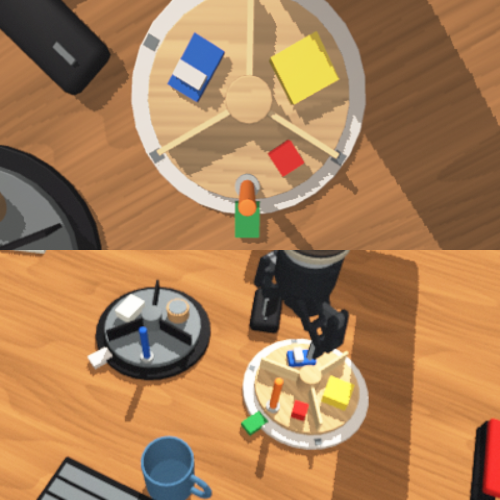

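The wrist crop shows the orange peg's foot at (247,186), in line with the hub at (248,98) and the green tab at (247,220). The blue peg hasn't moved, and the gripper is clear of everything.

```bash
python3 -c "
from workcell import *
print(hand_in())"
```

```text
the job is handed in; nothing more can be done
None
```

The orange peg now stands at the green tab, drawn into that stop; the gripper has let go and is clear, the blue-peg organiser has not moved, and I handed the job in at about 6 s on the robot's clock.

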